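# Sift the shelf pegs out of the glue sticks

### The arm

A 6-joint arm with a two-finger parallel gripper is mounted at the origin on the work surface. World frame = base frame: x ahead of the robot, y to its left, z up, the work surface at z = 0. Lengths are in m, angles in rad, forces in N, time in s.
With the tool pointing down it reaches from about 0.35 to 0.85 m from the base axis. Payload 8.1 kg.
Tool frame: the origin (TCP) lies midway between the tips of the shut fingers; the grasp point (between the pads) lies 19 mm behind it; z points along the fingers, y is the line along which they close (so a half turn about z gives the same grasp; the last joint's range is limited). The gripper opens to 93 mm and grips with 3 to 60 N. Pads are 15 mm wide; open, the fingers measure 128 mm over their backs; the gripper's body (75 mm by 188 mm) begins 65 mm behind the grasp point.
Start: joints at [-1.197, 0.13, 1.488, -0, 1.523, -0.085], TCP at [0.266, -0.538, 0.219] pointing down, gripper open.
Joint ranges: [-2.96, 2.96], [-0.89, 2.26], [0.02, 2.5], [-1.34, 4.48], [0, 2.73], [-2.66, 2.66]. Speed limits (rad/s): [2.39, 2.39, 2.79, 3.14, 3.14, 3.14].

### API

Orientations are given as a unit quaternion [w, x, y, z].
In Python, from plant import env gives the robot as it stands.
- The arm moves only by the tool servo_tool, never from a script. Its arguments are lists of equal length, an entry for each row: "rotation": the turn, a rotation vector about the tool's x, y, z in rad, a list of three; "delta_pos": the shift along the tool's x, y, z in cm, a list of three; "gripper": the closure, from 0 (fully open) to 1 (shut). A call has 1 to 5 rows; each row is the pose to reach, as a shift and turn from the pose commanded when the call began, along the tool's axes at that moment; what a row does not reach only later rows make up. A row lasts 1/8 s, in which the tool goes at most 62.5 mm and 10.7 degrees, less where a joint would pass 70% of its speed; a pose out of reach is approached as far as the arm can. A call with a gripper value outside its range is refused whole. The fingers move at their own pace and stop on an object; "grip_force" is the grip in N (left out, the last holds). Time passes only in rows, so rows that repeat a pose let the fingers close. It gives the time, the measured TCP pose, the force, the opening and the grip force at its end, in the units of the state.
- env.get_state(): the state, without advancing time (a new reading comes with each control period).
- env.grab_frame(name): name is "side" or "top"; returns a dict with "pixels" (420x560x3 uint8, blue, green, red), "fx", "fy", "cx", "cy" (pixels), "extrinsics" (4x4, takes a point from camera to world coordinates). Camera axes: x right, y up, looking along -z (the intrinsics and any distortion apply to the point x, -y, -z); pixel columns grow to the right and rows downward; lengths in m; the calibration is good to about 2 mm. A picture is of the moment at which its call begins. There is no depth.
- env.sign_off(): hands the job in; it is judged then, once.
The state is a dict: "time": time; "joints": joint angles; "qvel": joint speeds; "effort": joint torques, N m; "ee_pos": TCP position; "tool_rot": TCP orientation; "wrist_force": force on the tool from outside, world axes, zero at the start; "ft_torque": the same for the moment, N m; "grip_width": finger opening in m; "gripper_force": force on a finger pad.
Only numpy, scipy, OpenCV 4.12 (cv2) and the standard library are available. Lean on these libraries where they do the work, as an engineer would, in place of code of your own. Each camera call takes 0.05 s, during which the arm holds its last target. There are 200 camera calls.

### The job

Two small brass shelf pegs have got in among the two glue sticks in the green slotted basket. Lift the basket a little above its white tray and shake it sideways until both pegs have dropped through into the white tray, with the glue sticks still in the basket; then tip both glue sticks into the yellow box (not the blue one), and hang the basket back upright on the white tray as it was.

Things in the scene. Friction and masses are not known exactly. Their poses are not given: they have to be found in the camera images.
- basket: green slotted basket, 0.35 kg; z up, y across, -x to its open lip. Origin: floor top, below handle middle. Spans x -91 to +55, y +-56 mm, walls to z +42, underside z -4. Handle: black bar along y, 16 mm thick (x), 24 high, centre z +88, between posts at y +-54; pinch from above, closing along x. Side ears (x +-35, out to y +-112, underside z +28) hang it on the white tray's long walls.
- catch_tray: white open tray fixed to the desk, outside 230 (x) by 180 (y) by 65 mm high, walls and floor 5 mm; origin: centre of its underside, on the desk. The basket starts hanging in it, origin 37 mm above the tray's, centred within 8 mm, axes parallel within 4 degrees; then about 29 mm is free beside each basket side, 19 mm before its lip, 55 mm behind its back.
- yellow_box: yellow open box fixed to the desk, outside 160 by 160 mm, 75 mm high, walls and floor 5 mm; origin: centre of its underside, on the desk. It stands in a row, in any order, with the white tray and a blue box of the same size that is not to be used, about 280 mm apart along y.
- glue_stick1: glue stick, white cylinder with red cap and red foot, 26 mm in diameter, 92 mm long, 45 g; origin at its centre, y its axis. Starts lying across the basket's flat floor, axis along the basket's y, at about x = +36 mm, free to roll along the basket's x.
- glue_stick2: second glue stick, like the first, at about x = -27 mm in the basket. The flat floor runs from x = -45 to +51 mm; before it a ramp climbs at 18 degrees to the open lip at x = -90, z = +15 mm. Tilting the basket lip-down by about 45 degrees rolls both sticks out over the lip, which they leave with some speed: they fly 20 to 80 mm onward.
- peg1: brass shelf peg, plain cylinder 12 mm in diameter, 14 mm long, 12 g; origin at its centre, x its axis. Starts lying in one of the basket's two floor bars, axis along the basket's x. It stays while the basket is carried quietly and rolls off sideways into a gap when the basket is shaken briskly along the basket's y (35 mm to and fro at 0.2 m/s or more; 10 mm is too little).
- peg2: second brass shelf peg, like the first, in the other bar. The two floor bars run along the basket's x, centred on y = +-19 mm, 18 mm wide, folded to a V 1 mm deep; beside and between them are three 20 mm wide gaps: pegs drop through, glue sticks do not.

How it is judged:
By the outcome, as a careful person would: the job done as asked, in the order asked, and still so for the second after the job is handed in, with the robot touching nothing.
It also fails if it takes over 51 s, if anything falls off the work surface, if the arm or the gripper's body presses on something with over 40 N, if the wrist force passes 120 N, or if a joint passes its speed limit or range.

## Working session

There is one attempt and no reset: what is moved stays moved. The work goes in short steps, Python scripts to look and compute and a tool call to move; the robot and the scene stay as the last step left them, time stands still between calls to the robot, and variables do not carry over. Pictures are saved under pics/ and viewed, at most 10 in all, crops included, and the job is handed in when it is done.

Besides the shell and the picture viewer there is one more tool, called as a command line: name --argument value ..., lists and objects as JSON in quotes. servo_tool: Moves the arm, as the interface text tells. Its arguments: {"type":"object","properties":{"rotation":{"type":"array","items":{"type":"array","items":{"type":"number"}}},"delta_pos":{"type":"array","items":{"type":"array","items":{"type":"number"}}},"gripper":{"type":"array","items":{"type":"number"}},"grip_force":{"type":"number"}},"required":["rotation","delta_pos","gripper"]}

```bash
mkdir -p pics; ls; python3 - <<'E'
from plant import env
import cv2,numpy as np
s=env.get_state();print(s)
for n in ("top","side"):
    f=env.grab_frame(n);cv2.imwrite(f"pics/{n}0.png",f["pixels"]);print(n,{k:f[k] for k in f if k!="pixels"})
E
```

```text
pics
{'time': 0.0, 'joints': array([-1.19741639e+00,  1.31151843e-01,  1.48926917e+00,  3.24936356e-07,
        1.52296544e+00, -8.54088235e-02]), 'qvel': array([ 0.00104795, -0.00089127, -0.00066733,  0.00105072, -0.00047935,
       -0.00082099]), 'effort': array([ 5.28081400e-04, -5.59852445e+01, -4.91750264e+01,  7.70019251e-02,
        3.59716360e-02, -1.53647979e-04]), 'ee_pos': array([ 0.26553008, -0.53742849,  0.21759855]), 'tool_rot': array([-8.87639348e-04,  9.73803894e-01,  2.27387712e-01, -1.28533888e-04]), 'wrist_force': array([0.13179829, 0.16626823, 0.44981896]), 'ft_torque': array([ 0.02345184,  0.02075168, -0.0121309 ]), 'gripper_force': 0.0, 'grip_width': 0.09277321513143395}
top {'fx': 418.54786157065786, 'fy': 418.54786157065786, 'cx': 283.6135087955044, 'cy': 210.30198126226816, 'extrinsics': array([[ 0.01218343,  0.99674849, -0.07964933,  0.45222458],
       [-0.9999085 ,  0.01261272,  0.00488891,  0.00413281],
       [ 0.00587761,  0.07958248,  0.99681096,  1.03269505],
       [ 0.        ,  0.        ,  0.        ,  1.        ]])}
side {'fx': 393.0358557815972, 'fy': 393.0358557815972, 'cx': 276.9455181423552, 'cy': 205.25156428198616, 'extrinsics': array([[-0.7157709 ,  0.55047724, -0.42970551,  0.18356136],
       [-0.69827739, -0.556259  ,  0.45053814,  0.35415455],
       [ 0.00898343,  0.62253573,  0.78253982,  0.64128821],
       [ 0.        ,  0.        ,  0.        ,  1.        ]])}
```

View pics/top0.png

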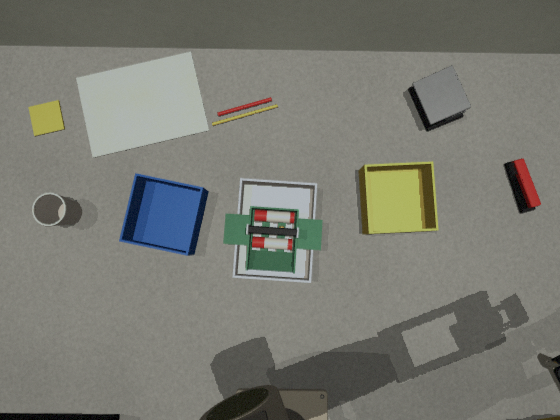

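View pics/side0.png

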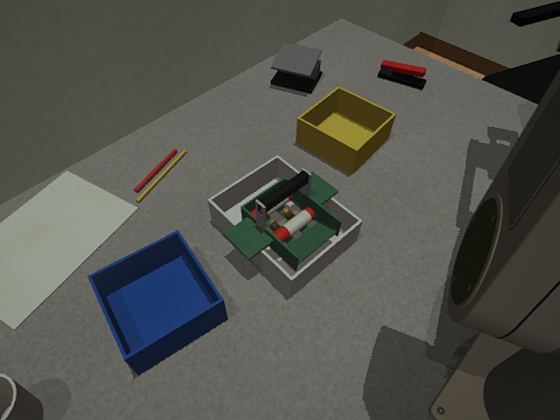

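The tray is in the middle (about 276,230) with the basket lip facing the robot (image down) and the handle at about (272,231). The yellow box is on the right (400,198), which is -y, and the blue box is on the left.

```bash
cat > h.py <<'E'
import cv2,numpy as np
from plant import env
def ray(f,u,v,z):
    E=f["extrinsics"];d=E[:3,:3]@np.array([(u-f["cx"])/f["fx"],-(v-f["cy"])/f["fy"],-1]);o=E[:3,3]
    return o+d*(z-o[2])/d[2]
def proj(f,p):
    E=f["extrinsics"];c=E[:3,:3].T@(np.array(p)-E[:3,3]);return f["cx"]+f["fx"]*c[0]/-c[2],f["cy"]-f["fy"]*c[1]/-c[2]
def rect(f,m,z,roi):
    k=np.zeros(m.shape,np.uint8);x0,y0,x1,y1=roi;k[y0:y1,x0:x1]=m[y0:y1,x0:x1]
    c=max(cv2.findContours(k,cv2.RETR_EXTERNAL,cv2.CHAIN_APPROX_NONE)[0],key=cv2.contourArea)
    q=cv2.convexHull(c)[:,0,:].astype(float)
    w=np.array([ray(f,*p,z)[:2] for p in q])
    (c0,s,a)=cv2.minAreaRect((w*1000).astype(np.float32));return np.round(c0,1),np.round(s,1),round(a,1)
E
python3 - <<'E'
from h import *
f=env.grab_frame("top");p=f["pixels"];hsv=cv2.cvtColor(p,cv2.COLOR_BGR2HSV);h,s,v=cv2.split(hsv)
y=((h>20)&(h<35)&(s>110)&(v>60)).astype(np.uint8)
print("yellow",rect(f,y,.075,(340,140,460,260)))
bl=((v<45)).astype(np.uint8)
for z in(.137,):print("handle",rect(f,bl,z,(240,222,305,240)))
w=((s<30)&(v>140)).astype(np.uint8)
print("tray",rect(f,w,.065,(225,165,330,295)))
g=((h>50)&(h<90)&(s>80)&(v>40)).astype(np.uint8)
print("ears",rect(f,g,.067,(215,205,330,255)))
print(v[215:245,272])
E
```

```text
yellow (array([ 562.5, -262.9]), array([159.4, 173.8]), 3.4)
handle (array([476.6,  68.2]), array([ 4.1, 10.8]), 19.2)
tray (array([550.3,  15. ]), array([159.1,  70. ]), 86.8)
ears (array([482.6,  24.2]), array([108.3, 223.6]), 0.7)
[184 187 184 179 172 158 130 127 182 183 183 170  61  48  49  49  53  53
  48  63 137 181 174 140 164 176 182 181 187 183]
```

```bash
python3 - <<'E'
from h import *
f=env.grab_frame("top");p=f["pixels"];hsv=cv2.cvtColor(p,cv2.COLOR_BGR2HSV);h,s,v=cv2.split(hsv)
bl=((v<80)&(s<100)).astype(np.uint8)
print("handle",rect(f,bl,.137,(235,224,310,238)))
E=[];
for c in range(255,292,4):
    col=v[222:240,c]; r=np.where(col<100)[0]; E.append((c,r.min()+222,r.max()+222))
print(E)
a=np.array(E,float);k=np.polyfit(a[:,0],(a[:,1]+a[:,2])/2,1)
for c in (248,272.5,297):print(ray(f,c,np.polyval(k,c),.137))
# tray corners estimate
for u,vv in((240,179),(316,182),(311,282),(234,279)):print(ray(f,u,vv,.065))
for u,vv in((364,164),(433,161),(437,230),(369,235)):print(ray(f,u,vv,.075))
big=cv2.resize(p[165:295,215:445],None,fx=3.4,fy=3.4,interpolation=cv2.INTER_CUBIC);cv2.imwrite("pics/crop0.png",big)
E
```

```text
handle (array([479.2,  24. ]), array([102.6,  25.6]), 88.2)
[(255, np.int64(226), np.int64(233)), (259, np.int64(226), np.int64(233)), (263, np.int64(226), np.int64(234)), (267, np.int64(222), np.int64(236)), (271, np.int64(227), np.int64(234)), (275, np.int64(228), np.int64(234)), (279, np.int64(222), np.int64(235)), (283, np.int64(226), np.int64(235)), (287, np.int64(228), np.int64(235)), (291, np.int64(229), np.int64(235))]
[0.48323897 0.07540328 0.137     ]
[0.48087297 0.0229843  0.137     ]
[ 0.47850662 -0.02944262  0.137     ]
[0.60148102 0.10197557 0.065     ]
[ 0.59673965 -0.07536198  0.065     ]
[ 0.36571355 -0.06530308  0.065     ]
[0.37045222 0.11096672 0.065     ]
[ 0.63879425 -0.18562144  0.075     ]
[ 0.64798178 -0.346046    0.075     ]
[ 0.48791216 -0.352625    0.075     ]
[ 0.47454912 -0.1965584   0.075     ]
```

View pics/crop0.png

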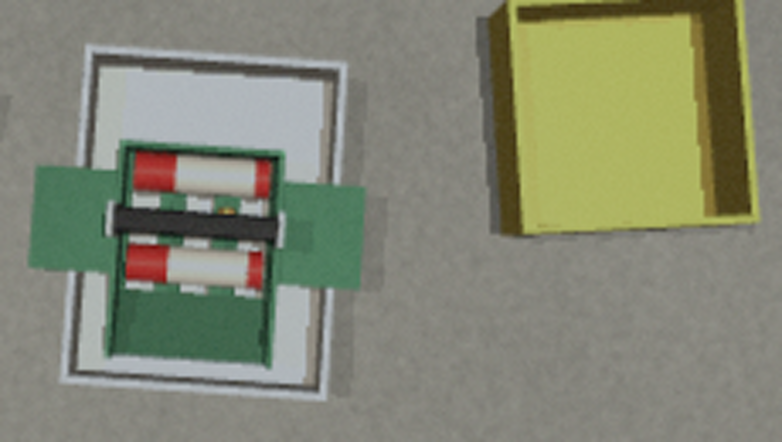

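The tray centre is about (0.484, 0.018) with yaw about -2°. The handle centre is about (0.481, 0.022) with yaw -2.4°, and the yellow box is about (0.562, -0.27). I'll approach in halves.

servo_tool --rotation '[[0,0,-0.18],[0,0,-0.36],[0,0,-0.53],[0,0,-0.71],[0,0,-0.89]]' --delta_pos '[[4.4,-4,0],[8.8,-8,0],[13.2,-12,0],[17.6,-16,0],[22,-20,0]]' --gripper '[0,0,0,0,0]'

```text
time: 0.82
ee_pos: [0.3747, -0.2594, 0.2186]
tool_rot: [0.0, 0.779, 0.627, 0.0]
wrist_force: [1.1, -0.5, 1.4]
grip_width: 0.0933
gripper_force: 0.0
```

```bash
cat > go.py <<'E'
import sys,numpy as np
from plant import env
from scipy.spatial.transform import Rotation as R
# go.py x y z theta_deg tilt_deg : tool deltas to a world TCP pose (tilt about tool x)
x,y,z,th,ti=map(float,sys.argv[1:6]);s=env.get_state()
w=s["tool_rot"];C=R.from_quat([w[1],w[2],w[3],w[0]])
t=np.radians(th);T=R.from_matrix(np.array([[np.cos(t),np.sin(t),0],[np.sin(t),-np.cos(t),0],[0,0,-1]]))*R.from_rotvec([np.radians(ti),0,0])
print("t",s["time"],"pos",s["ee_pos"].round(4),"q",s["joints"].round(2),"grip",round(s["grip_width"],4),"F",s["wrist_force"].round(1))
print("d_cm",(C.inv().apply(np.array([x,y,z])-s["ee_pos"])*100).round(2),"rot",(C.inv()*T).as_rotvec().round(3))
E
python3 go.py .481 .022 .16 87.6 0
```

```text
t 0.825 pos [ 0.3747 -0.2594  0.2186] q [-0.72 -0.27  1.87  0.    1.54 -0.5 ] grip 0.0933 F [ 1.1 -0.5  1.4]
d_cm [29.76  4.33  5.86] rot [ 0.     0.    -0.175]
```

servo_tool --rotation '[[0,0,-0.1],[0,0,-0.175],[0,0,-0.175],[0,0,-0.175],[0,0,-0.175]]' --delta_pos '[[6,0.9,0.5],[12,1.8,1],[18,2.6,2],[24,3.5,3],[29.8,4.3,4]]' --gripper '[0,0,0,0,0]'

```text
time: 1.45
ee_pos: [0.4824, 0.0221, 0.1785]
tool_rot: [0.0, 0.723, 0.69, 0.0]
wrist_force: [0.9, -0.7, 0.0]
grip_width: 0.0929
gripper_force: 0.0
```

servo_tool --rotation '[[0,0,0],[0,0,0]]' --delta_pos '[[0,0,1],[0,0,1]]' --gripper '[0,0]'

```text
time: 1.7
ee_pos: [0.481, 0.02, 0.1675]
tool_rot: [-0.001, 0.723, 0.691, -0.001]
wrist_force: [-0.7, 0.1, -0.2]
grip_width: 0.0933
gripper_force: 0.0
```

```bash
python3 go.py .481 .022 .106 87.6 0
```

```text
t 1.7 pos [0.481  0.02   0.1675] q [-0.06 -0.16  1.87 -0.    1.43 -0.02] grip 0.0933 F [-0.7  0.1 -0.2]
d_cm [0.2  0.01 6.15] rot [-0.002  0.    -0.004]
```

servo_tool --rotation '[[0,0,0],[0,0,0],[0,0,0]]' --delta_pos '[[0.2,0,3.5],[0.2,0,6.1],[0.2,0,6.1]]' --gripper '[0,0,0]'

```text
time: 2.08
ee_pos: [0.4802, 0.0206, 0.106]
tool_rot: [-0.001, 0.724, 0.689, -0.001]
wrist_force: [0.3, 0.4, 0.3]
grip_width: 0.0929
gripper_force: 0.0
```

```bash
python3 - <<'E'
from h import *
for n in ("side","top"):
    f=env.grab_frame(n);p=f["pixels"]
    c=p[140:320,180:400] if n=="side" else p[165:295,215:345]
    cv2.imwrite(f"pics/{n}1.png",cv2.resize(c,(780,600)) if n=="side" else cv2.resize(c,(600,600)))
E
python3 go.py .481 .022 .106 87.6 0
```

```text
t 2.175 pos [0.4824 0.0209 0.1087] q [-0.06 -0.11  1.93 -0.    1.32 -0.01] grip 0.0929 F [-0.1  0.8  0.9]
d_cm [ 0.1  -0.15  0.27] rot [ 0.001  0.    -0.007]
```

View pics/side1.png

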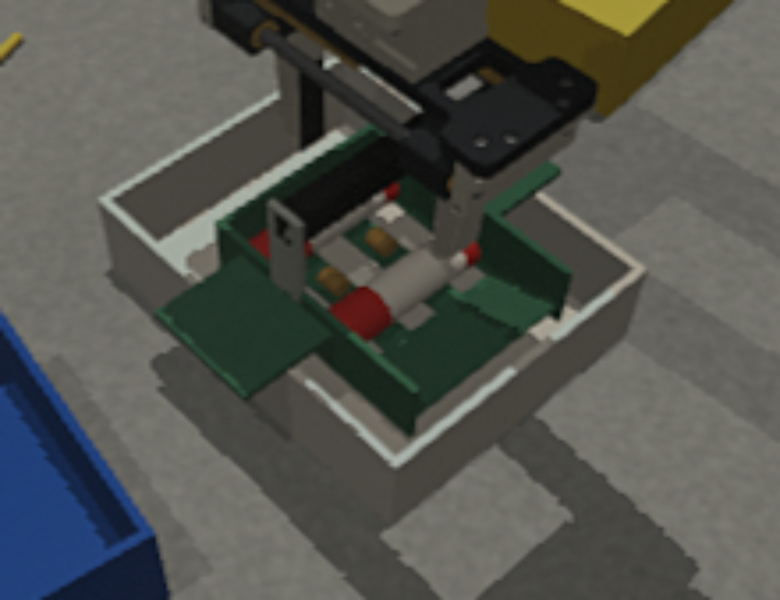

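The open fingers straddle the handle, and both pegs are visible in the bars at crop (332,280) and (380,240). Now I'll close the gripper.

servo_tool --rotation '[[0,0,0],[0,0,0],[0,0,0],[0,0,0],[0,0,0]]' --delta_pos '[[0,0,0],[0,0,0],[0,0,0],[0,0,0],[0,0,0]]' --gripper '[0.4,0.7,1,1,1]' --grip_force 45

```text
time: 2.8
ee_pos: [0.4821, 0.0221, 0.1077]
tool_rot: [-0.0, 0.723, 0.69, -0.0]
wrist_force: [-0.3, -0.1, -0.2]
grip_width: 0.0474
gripper_force: 0.0
```

servo_tool --rotation '[[0,0,0],[0,0,0]]' --delta_pos '[[0,0,0],[0,0,0]]' --gripper '[1,1]'

```text
time: 3.05
ee_pos: [0.482, 0.022, 0.1076]
tool_rot: [-0.0, 0.724, 0.69, -0.0]
wrist_force: [0.1, -0.2, -0.4]
grip_width: 0.0277
gripper_force: 0.0
```

servo_tool --rotation '[[0,0,0],[0,0,0],[0,0,0],[0,0,0]]' --delta_pos '[[0,0,0],[0,0,0],[0,0,0],[0,0,0]]' --gripper '[1,1,1,1]'

```text
time: 3.55
ee_pos: [0.4816, 0.0221, 0.1074]
tool_rot: [-0.0, 0.723, 0.69, -0.0]
wrist_force: [-3.6, -0.1, 1.2]
grip_width: 0.0156
gripper_force: 45.0
```

servo_tool --rotation '[[0,0,0],[0,0,0],[0,0,0],[0,0,0],[0,0,0]]' --delta_pos '[[0,0,-0.6],[-0.2,0,-1.4],[-0.4,0,-2.2],[-0.4,0,-3],[-0.4,0,-3]]' --gripper '[1,1,1,1,1]'

```text
time: 4.18
ee_pos: [0.4827, 0.0179, 0.1388]
tool_rot: [0.001, 0.724, 0.69, 0.001]
wrist_force: [0.0, 0.3, -4.7]
grip_width: 0.0156
gripper_force: 45.0
```

Held at 15.6 mm and lifted 31 mm. Next I'll shake it along tool x, which is the basket's y.

servo_tool --rotation '[[0,0,0],[0,0,0],[0,0,0],[0,0,0],[0,0,0]]' --delta_pos '[[1.8,0,0],[-1.8,0,0],[1.8,0,0],[-1.8,0,0],[0,0,0]]' --gripper '[1,1,1,1,1]'

```text
time: 4.8
ee_pos: [0.4817, 0.0171, 0.1372]
tool_rot: [0.0, 0.724, 0.69, -0.001]
wrist_force: [0.8, 0.8, -5.6]
grip_width: 0.0152
gripper_force: 45.0
```

servo_tool --rotation '[[0,0,0],[0,0,0],[0,0,0],[0,0,0],[0,0,0]]' --delta_pos '[[1.8,0,0],[-1.8,0,0],[1.8,0,0],[-1.8,0,0],[0,0,0]]' --gripper '[1,1,1,1,1]'

```text
time: 5.42
ee_pos: [0.4819, 0.0175, 0.1375]
tool_rot: [0.0, 0.724, 0.69, -0.0]
wrist_force: [-0.5, 1.5, -4.4]
grip_width: 0.0153
gripper_force: 45.0
```

```bash
python3 - <<'E'
from h import *
f=env.grab_frame("side");g=env.grab_frame("top")
a=cv2.resize(f["pixels"][150:310,190:380],None,fx=2.2,fy=2.2,interpolation=cv2.INTER_CUBIC)
b=cv2.resize(g["pixels"][165:295,215:345],(352,352),interpolation=cv2.INTER_CUBIC)
cv2.imwrite("pics/shake1.png",np.hstack([a[:352],b]))
E
python3 go.py .4827 .0179 .1388 87.6 0
```

```text
t 5.525 pos [0.4818 0.0201 0.1374] q [-0.07 -0.14  1.91  0.    1.37 -0.02] grip 0.0156 F [-0.1 -0.2 -4.3]
d_cm [-0.22  0.1  -0.14] rot [-0.    -0.001 -0.004]
```

View pics/shake1.png

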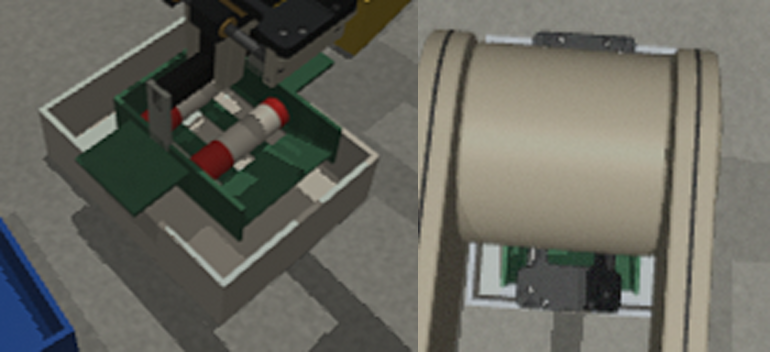

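Neither peg shows on the visible floor bars, and both sticks are still in the basket. I'll do one more shake to be safe, then lift away and check the tray.

servo_tool --rotation '[[0,0,0],[0,0,0],[0,0,0],[0,0,0],[0,0,0]]' --delta_pos '[[1.8,0,0],[-1.8,0,0],[1.8,0,0],[-1.8,0,0],[0,0,0]]' --gripper '[1,1,1,1,1]'

```text
time: 6.15
ee_pos: [0.482, 0.0173, 0.1376]
tool_rot: [0.0, 0.724, 0.69, -0.0]
wrist_force: [-0.4, -0.1, -4.8]
grip_width: 0.0159
gripper_force: 45.0
```

servo_tool --rotation '[[0,0,0],[0,0,0],[0,0,0],[0,0,0],[0,0,0]]' --delta_pos '[[0,0,0],[0,0,-1.5],[0,0,-4],[0,0,-7],[0,0,-10]]' --gripper '[1,1,1,1,1]'

```text
time: 6.78
ee_pos: [0.482, 0.018, 0.2398]
tool_rot: [0.0, 0.723, 0.69, 0.0]
wrist_force: [-0.6, 0.2, -4.8]
grip_width: 0.0157
gripper_force: 45.0
```

```bash
python3 go.py .69 -.268 .24 87.6 0
```

```text
t 6.775 pos [0.482  0.018  0.2398] q [-0.07 -0.2   1.77 -0.    1.57 -0.02] grip 0.0157 F [-0.6  0.2 -4.8]
d_cm [-27.6   22.12   0.  ] rot [ 0.001  0.    -0.005]
```

servo_tool --rotation '[[0,0,0],[0,0,0],[0,0,0],[0,0,0],[0,0,0]]' --delta_pos '[[-2,0.7,0],[-5,2.2,0],[-9,4.2,0],[-12.5,6.2,0],[-16,8.2,0]]' --gripper '[1,1,1,1,1]'

```text
time: 7.4
ee_pos: [0.557, -0.147, 0.239]
tool_rot: [0.001, 0.724, 0.69, 0.0]
wrist_force: [0.6, 0.3, -4.7]
grip_width: 0.0158
gripper_force: 45.0
```

servo_tool --rotation '[[0,0,0],[0,0,0],[0,0,0],[0,0,0],[0,0,0]]' --delta_pos '[[-3,2.2,0],[-6,4.4,0],[-9,6.6,0],[-11,8.8,0],[-11.6,10.8,0]]' --gripper '[1,1,1,1,1]'

```text
time: 8.02
ee_pos: [0.6592, -0.2684, 0.2383]
tool_rot: [0.0, 0.724, 0.69, -0.0]
wrist_force: [-0.3, -0.1, -4.7]
grip_width: 0.0156
gripper_force: 45.0
```

```bash
python3 - <<'E'
from h import *
f=env.grab_frame("side");g=env.grab_frame("top")
a=cv2.resize(f["pixels"][60:310,190:450],(416,400),interpolation=cv2.INTER_CUBIC)
b=cv2.resize(g["pixels"][165:295,215:340],(384,400),interpolation=cv2.INTER_CUBIC)
cv2.imwrite("pics/carry1.png",np.hstack([a,b]))
E
python3 go.py .702 -.268 .175 87.6 0
```

```text
t 8.125 pos [ 0.6598 -0.2675  0.2376] q [-0.46  0.43  1.1   0.    1.61 -0.41] grip 0.0159 F [-0.9  0.5 -4.5]
d_cm [0.15 4.22 6.26] rot [ 0.     0.    -0.006]
```

View pics/carry1.png

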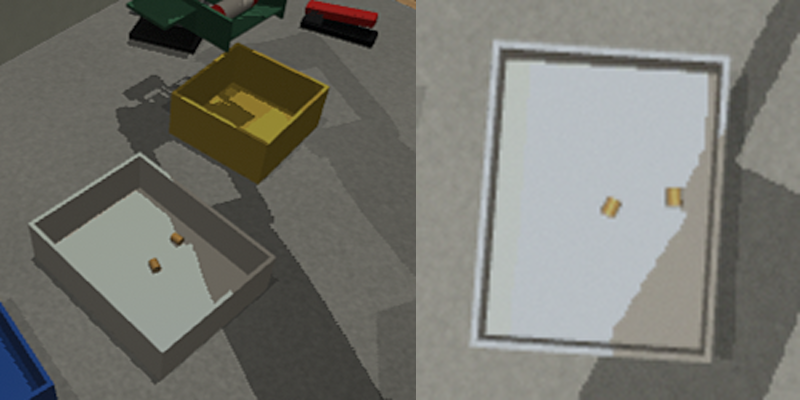

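Both pegs lie in the white tray, at crop (611,207) and (675,197). Moving to the pre-tip pose.

servo_tool --rotation '[[0,0,0],[0,0,0],[0,0,0],[0,0,0],[0,0,0]]' --delta_pos '[[0,0.8,1.2],[0,1.8,2.7],[0,2.8,4.2],[0,3.6,5.5],[0.1,4.2,6.2]]' --gripper '[1,1,1,1,1]'

```text
time: 8.75
ee_pos: [0.7006, -0.2672, 0.1736]
tool_rot: [-0.001, 0.723, 0.69, -0.0]
wrist_force: [0.4, -0.4, -4.7]
grip_width: 0.0158
gripper_force: 45.0
```

```bash
python3 go.py .702 -.268 .174 87.6 0; python3 - <<'E'
import numpy as np
for d in (9,18,27,36,45,50):
    a=np.radians(d);c,s=np.cos(a),np.sin(a)
    # tcp pivoting about lip; basket frame lip(-90,15) tcp(0,69); -> shift of tcp in start tool y(=+x), z(=down), cm
    v=np.array([90,54.]);x=c*v[0]-s*v[1];z=s*v[0]+c*v[1]
    print(d,round((x-90)/10,2),round(-(z-54)/10,2),round(-a,3))
E
```

```text
t 8.75 pos [ 0.7006 -0.2672  0.1736] q [-0.43  0.57  1.04 -0.    1.54 -0.39] grip 0.0158 F [ 0.4 -0.4 -4.7]
d_cm [-0.07  0.14 -0.04] rot [-0.002 -0.001 -0.005]
9 -0.96 -1.34 -0.157
18 -2.11 -2.52 -0.314
27 -3.43 -3.5 -0.471
36 -4.89 -4.26 -0.628
45 -6.45 -4.78 -0.785
50 -7.35 -4.97 -0.873
```

servo_tool --rotation '[[-0.157,0,0],[-0.314,0,0],[-0.471,0,0],[-0.628,0,0],[-0.785,0,0]]' --delta_pos '[[0,-0.95,-1.35],[0,-2.1,-2.5],[0,-3.45,-3.5],[0,-4.9,-4.25],[0,-6.45,-4.8]]' --gripper '[1,1,1,1,1]'

```text
time: 9.38
ee_pos: [0.636, -0.2649, 0.2257]
tool_rot: [0.28, 0.667, 0.637, 0.265]
wrist_force: [-0.3, 0.8, -4.7]
grip_width: 0.0158
gripper_force: 45.0
```

servo_tool --rotation '[[0,0,0],[0,0,0],[0,0,0],[0,0,0],[0,0,0]]' --delta_pos '[[0,0,0],[0,0,0],[0,0,0],[0,0,0],[0,0,0]]' --gripper '[1,1,1,1,1]'

```text
time: 10.0
ee_pos: [0.6371, -0.2646, 0.2243]
tool_rot: [0.277, 0.668, 0.638, 0.264]
wrist_force: [-1.2, -0.7, -4.4]
grip_width: 0.0158
gripper_force: 45.0
```

```bash
python3 - <<'E'
from h import *
f=env.grab_frame("side");g=env.grab_frame("top")
a=cv2.resize(f["pixels"][20:200,230:450],(440,360),interpolation=cv2.INTER_CUBIC)
b=cv2.resize(g["pixels"][140:260,340:460],(360,360),interpolation=cv2.INTER_CUBIC)
cv2.imwrite("pics/tip1.png",np.hstack([a,b]))
E
python3 go.py .702 -.268 .26 87.6 0
```

```text
t 10.1 pos [ 0.6367 -0.2645  0.2238] q [-0.71 -0.22  2.02  0.66  0.79 -1.01] grip 0.0156 F [ 0.1  0.1 -4. ]
d_cm [-0.05  7.19  2.06] rot [ 0.785  0.002 -0.004]
```

View pics/tip1.png

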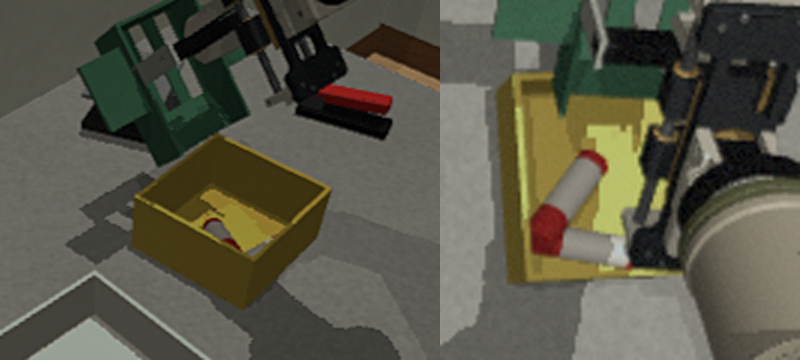

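Both sticks lie in the yellow box and the basket is empty. I'll level it and carry it back.

servo_tool --rotation '[[0.157,0,0],[0.314,0,0],[0.471,0,0],[0.628,0,0],[0.785,0.002,-0.004]]' --delta_pos '[[0,1.2,-0.4],[0,2.6,0],[0,4,0.6],[0,5.6,1.3],[0,7.2,2.1]]' --gripper '[1,1,1,1,1]'

```text
time: 10.72
ee_pos: [0.7012, -0.2677, 0.2606]
tool_rot: [0.009, 0.722, 0.692, 0.009]
wrist_force: [0.5, -1.3, -3.2]
grip_width: 0.0158
gripper_force: 45.0
```

```bash
python3 go.py .482 .0215 .20 87.6 0
```

```text
t 10.725 pos [ 0.7012 -0.2677  0.2606] q [-0.44  0.52  0.94  0.01  1.66 -0.4 ] grip 0.0158 F [ 0.5 -1.3 -3.2]
d_cm [ 27.98 -23.26   5.45] rot [ 0.026  0.    -0.   ]
```

servo_tool --rotation '[[0,0,0],[0,0,0],[0,0,0],[0,0,0],[0,0,0]]' --delta_pos '[[2.5,-2.1,0],[6,-5,0],[10,-8.3,0],[14,-11.6,0],[18,-15,0]]' --gripper '[1,1,1,1,1]'

```text
time: 11.35
ee_pos: [0.5569, -0.0803, 0.2552]
tool_rot: [0.01, 0.722, 0.692, 0.011]
wrist_force: [0.4, 0.5, -3.5]
grip_width: 0.0155
gripper_force: 45.0
```

servo_tool --rotation '[[0,0,0],[0,0,0],[0,0,0],[0,0,0],[0,0,0]]' --delta_pos '[[4,-3.3,0.3],[7,-6,0.8],[9.3,-7.8,1.4],[10,-8.3,2],[10,-8.3,2]]' --gripper '[1,1,1,1,1]'

```text
time: 11.98
ee_pos: [0.4794, 0.0218, 0.2327]
tool_rot: [0.01, 0.721, 0.692, 0.01]
wrist_force: [-0.1, -0.4, -3.3]
grip_width: 0.0156
gripper_force: 45.0
```

```bash
python3 - <<'E'
from h import *
f=env.grab_frame("side");cv2.imwrite("pics/back1.png",cv2.resize(f["pixels"][100:320,150:430],(764,600),interpolation=cv2.INTER_CUBIC))
E
python3 go.py .482 .0215 .15 87.6 0;python3 go.py .482 .0215 .1085 87.6 0
```

```text
t 12.025 pos [0.4798 0.0213 0.233 ] q [-0.06 -0.24  1.82  0.    1.53 -0.02] grip 0.016 F [ 0.4 -0.  -4.5]
d_cm [ 0.03 -0.01  8.31] rot [ 0.028 -0.001  0.   ]
t 12.025 pos [0.4798 0.0213 0.233 ] q [-0.06 -0.24  1.82  0.    1.53 -0.02] grip 0.016 F [ 0.4 -0.  -4.5]
d_cm [ 0.02 -0.13 12.46] rot [ 0.028 -0.001  0.   ]
```

View pics/back1.png

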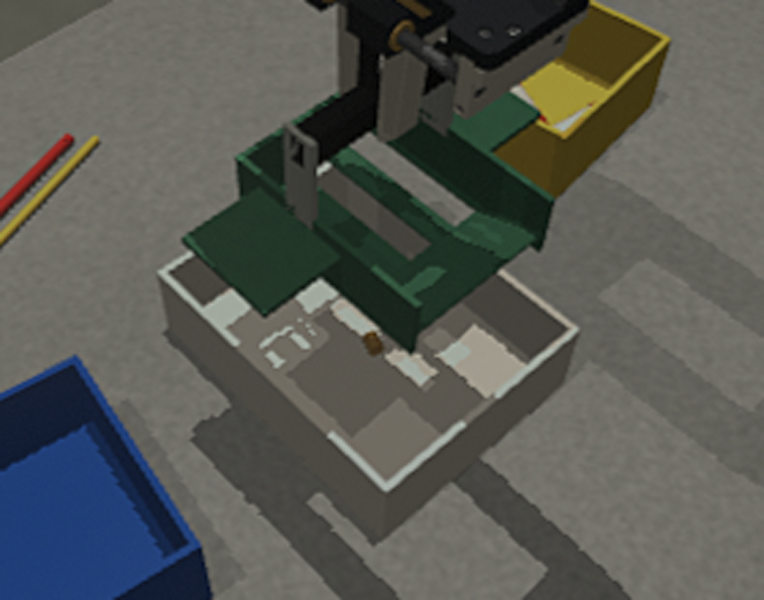

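The basket is empty and above the tray. I'll level it and lower it.

servo_tool --rotation '[[0.028,0,0],[0.028,0,0],[0.028,0,0],[0.028,0,0],[0.028,0,0]]' --delta_pos '[[0,0,1.5],[0,0,4],[0,0,6.5],[0,0,8.3],[0,0,8.3]]' --gripper '[1,1,1,1,1]'

```text
time: 12.65
ee_pos: [0.4804, 0.0213, 0.1478]
tool_rot: [-0.002, 0.722, 0.692, -0.001]
wrist_force: [-0.4, -1.1, -3.9]
grip_width: 0.0158
gripper_force: 45.0
```

```bash
python3 go.py .482 .0215 .1085 87.6 0
```

```text
t 12.65 pos [0.4804 0.0213 0.1478] q [-0.06 -0.15  1.89  0.    1.4  -0.02] grip 0.0158 F [-0.4 -1.1 -3.9]
d_cm [0.02 0.18 3.93] rot [-0.005 -0.001 -0.001]
```

servo_tool --rotation '[[0,0,0],[0,0,0],[0,0,0],[0,0,0],[0,0,0]]' --delta_pos '[[0,0.1,1.2],[0,0.1,2.4],[0,0.1,3.2],[0,0.1,3.6],[0,0.1,3.8]]' --gripper '[1,1,1,1,1]'

```text
time: 13.28
ee_pos: [0.4825, 0.0216, 0.1119]
tool_rot: [-0.001, 0.722, 0.692, 0.0]
wrist_force: [0.2, 0.5, -4.1]
grip_width: 0.0157
gripper_force: 45.0
```

servo_tool --rotation '[[0,0,0],[0,0,0]]' --delta_pos '[[0,0,0],[0,0,0]]' --gripper '[1,1]'

```text
time: 13.52
ee_pos: [0.4828, 0.0216, 0.1124]
tool_rot: [-0.0, 0.722, 0.692, 0.0]
wrist_force: [-0.3, -0.4, -4.5]
grip_width: 0.0155
gripper_force: 45.0
```

Still carrying about 4 N, so it hasn't touched down. I'll go down in small steps.

servo_tool --rotation '[[0,0,0],[0,0,0],[0,0,0]]' --delta_pos '[[0,0,0.2],[0,0,0.4],[0,0,0.4]]' --gripper '[1,1,1]'

```text
time: 13.9
ee_pos: [0.4828, 0.0216, 0.1083]
tool_rot: [-0.0, 0.722, 0.692, 0.0]
wrist_force: [-0.1, -1.2, -2.1]
grip_width: 0.0155
gripper_force: 45.0
```

servo_tool --rotation '[[0,0,0],[0,0,0],[0,0,0]]' --delta_pos '[[0,0,0.1],[0,0,0.1],[0,0,0.1]]' --gripper '[1,1,1]'

```text
time: 14.28
ee_pos: [0.483, 0.0212, 0.1077]
tool_rot: [0.0, 0.722, 0.692, 0.0]
wrist_force: [-1.8, -4.5, 5.7]
grip_width: 0.0154
gripper_force: 45.0
```

Seated. Opening the gripper slowly, then retreating straight up.

servo_tool --rotation '[[0,0,0],[0,0,0],[0,0,0],[0,0,0],[0,0,0]]' --delta_pos '[[0,0,0],[0,0,0],[0,0,0],[0,0,0],[0,0,0]]' --gripper '[0.7,0.5,0.4,0.4,0.4]'

```text
time: 14.9
ee_pos: [0.4825, 0.0217, 0.107]
tool_rot: [-0.001, 0.722, 0.692, 0.0]
wrist_force: [0.2, -0.1, 0.7]
grip_width: 0.0553
gripper_force: 0.0
```

servo_tool --rotation '[[0,0,0],[0,0,0],[0,0,0],[0,0,0],[0,0,0]]' --delta_pos '[[0,0,-0.5],[0,0,-2],[0,0,-4],[0,0,-7],[0,0,-10]]' --gripper '[0.4,0.4,0.4,0.4,0.4]'

```text
time: 15.52
ee_pos: [0.4827, 0.0215, 0.2092]
tool_rot: [-0.0, 0.722, 0.692, 0.001]
wrist_force: [0.7, -0.3, 0.1]
grip_width: 0.0559
gripper_force: 0.0
```

servo_tool --rotation '[[0,0,0],[0,0,0],[0,0,0],[0,0,0],[0,0,0]]' --delta_pos '[[-4,0,-2],[-9,0,-2],[-15,0,-2],[-20,0,-2],[-25,0,-2]]' --gripper '[0.4,0.4,0.4,0.4,0.4]'

```text
time: 16.15
ee_pos: [0.4721, -0.2302, 0.2283]
tool_rot: [0.0, 0.722, 0.692, 0.001]
wrist_force: [1.0, -0.1, 0.7]
grip_width: 0.0559
gripper_force: 0.0
```

```bash
python3 - <<'E'
from h import *
f=env.grab_frame("side");g=env.grab_frame("top")
a=cv2.resize(f["pixels"][60:320,180:420],(400,433),interpolation=cv2.INTER_CUBIC)
b=cv2.resize(g["pixels"][150:290,215:345],(400,433),interpolation=cv2.INTER_CUBIC)
cv2.imwrite("pics/end1.png",np.hstack([a,b]))
E
python3 go.py .48 .02 .3 87.6 0
```

```text
t 16.25 pos [ 0.4715 -0.2326  0.2279] q [-0.56 -0.08  1.68 -0.    1.54 -0.51] grip 0.0557 F [-0.7  0.7  0.8]
d_cm [25.27 -0.32 -7.23] rot [ 0.     0.001 -0.004]
```

View pics/end1.png

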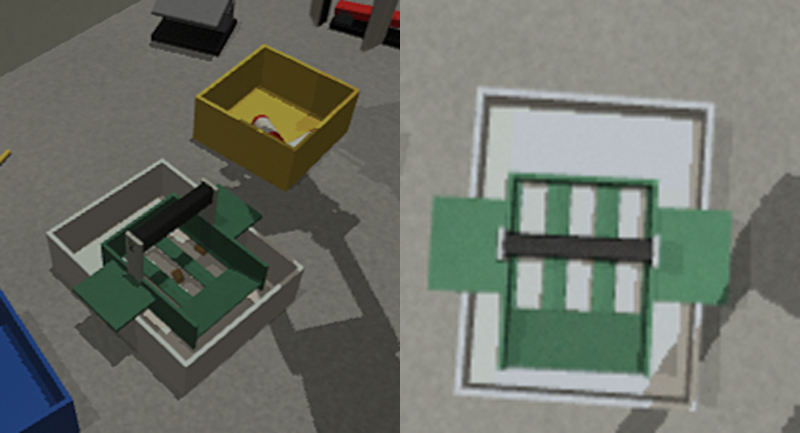

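The basket hangs level in the tray at its original spot. The pegs show only through the gaps, on the tray floor, and both sticks are in the yellow box. The arm is clear, so I'm handing it in.

```bash
python3 -c "
from plant import env
print(env.sign_off())"
```

```text
the job is handed in; nothing more can be done
None
```

Job handed in at about 16 s: both pegs are in the white tray, both glue sticks are in the yellow box, and the basket is hanging upright on the white tray again with the arm clear.

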